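# Lay a battery down in the test cradle and press it onto its contacts

## Robot

A 6-joint arm with a two-finger parallel gripper is mounted at the origin on the work surface. World frame = base frame: x ahead of the robot, y to its left, z up, the work surface at z = 0. Lengths are in mm, angles in degrees, forces in N, time in s.
With the tool pointing down it reaches from about 350 to 850 mm from the base axis. Payload 8.1 kg.
Tool frame: the origin (TCP) lies at the very end of the fingers, on their centre line; the grasp point (between the pads) lies grip_depth behind it (grip_depth is the distance from the TCP to the grasp point, in mm); z points along the fingers, y is the direction in which the jaws open and shut (so a half turn about z gives the same grasp; the last joint's range is limited). The gripper opens to 85 mm and grips with 20 to 120 N. Pads are 22 mm wide; open, the fingers measure 114 mm over their backs; the gripper's body (76 mm by 85 mm) begins 54 mm behind the grasp point. The pads swing forward as they close: fully open they stand 13 mm farther back than shut.
Start: joints at [-68.778, 7.471, 85.268, -0, 87.261, -4.893], TCP at [264.128, -538.741, 231.292] pointing down, gripper open.
Joint ranges: [-169.43, 169.43], [-51.17, 129.36], [1.28, 143.12], [-76.62, 256.62], [0, 156.53], [-152.29, 152.29]. Speed limits (degrees/s): [136.94, 136.94, 159.86, 180, 180, 180].

## Interface

Orientations are given as [roll, pitch, yaw] about the fixed x, y, z axes, in that order (R = Rz(yaw) Ry(pitch) Rx(roll)).
In Python, from bench import * gives the robot as it stands.
- The arm moves only by the tool step_arm, never from a script. Its argument "plan" is a list of rows, each an object of numbers: "grip": the finger opening in cm, from 0 to 8.54; "tx", "ty", "tz": the shift along the tool's x, y, z in cm; "ax", "ay", "az": the turn, a rotation vector about the tool's x, y, z in degrees. In form: [{"grip": .., "tx": .., "ty": .., "tz": .., "ax": .., "ay": .., "az": ..}, ...]. A call has 1 to 8 rows; each row shifts and turns the commanded pose from where the row before left it, along the tool's axes as they then stand; what a row does not reach is not made up. A row lasts 1/12 s, in which the tool goes at most 41.7 mm and 7.16 degrees, less where a joint would pass 70% of its speed; a pose out of reach is approached as far as the arm can. A call with a gripper value outside its range is refused whole. The fingers move at their own pace and stop on an object; "newtons" is the grip in N (left out, the last holds). Time passes only in rows, so rows that do not move let the fingers close. It gives the time, the measured TCP pose, the force and the opening at its end, in the units of the state.
- sense(): the state, without advancing time (a new reading comes with each control period).
- snapshot(name): name is "scene" or "top" or "wrist"; returns the picture (400x640x3 uint8, red, green, blue); there is no depth.
- camera_model(name): a dict with "intrinsics" (3x3 intrinsics, pixels), "pose" (4x4, takes a point from camera to world coordinates); the wrist camera has in their place "T_tool_cam" (4x4, takes a point from camera to tool coordinates, whose origin is the TCP and whose axes are the flange's). Camera axes: x right, y down, z forward; pixel columns grow to the right and rows downward; lengths in mm; the calibration is good to about 2 mm. The wrist camera is an equidistant fisheye: a pixel r from the principal point sees the ray r / f radians off the axis. A picture is of the moment at which its call begins: read the wrist's pose just before it. camera_model takes no time and is no camera call.
- hand_in(): hands the job in, once; it reports no verdict.
The state is a dict: "time": time; "joint_pos": joint angles; "qd": joint speeds; "joint_efforts": joint torques, N m; "tool_pos": TCP position; "tcp_rot": TCP orientation; "ft_force": force on the tool from outside, world axes, zero at the start; "wrist_torque": the same for the moment, N m; "finger_gap": finger opening in mm.
Only numpy, scipy, OpenCV 4.12 (cv2) and the standard library are available. Lean on these libraries where they do the work, as an engineer would, in place of code of your own. Each camera call takes 0.05 s, during which the arm holds its last target.

## Task

Load the battery for testing: slide it upright until its base meets the front edge of the low aluminium bed, then tip it over that edge by pushing high on its back, so that it lies on its side, square on the middle of the bed, with its lugs towards the contact head. Slide it along the bed, feeling for the sprung contacts, until its lugs press them with about 7 newtons (never over 15), hold that for half a second, then let go and leave it bearing on them. Never shove the battery with more than 25 newtons, keep the hand off the contact head, and leave the other things on the bench alone.

Things in the scene. Friction and masses are not known exactly. Their poses are not given: they have to be found in the camera images.
- battery: Loose box battery, grey case with black top, 100 (own x) x 110 (own y) x 110 mm high (own z, towards the lugs), too wide to grasp. Origin: centre of its underside. Mass 0.65 to 0.95 kg, centre of mass 41 mm above the underside. Starts standing on the bench 20 to 55 mm in front of the bed, own x along the bed's x within 8 degrees. Sliding it takes 3 to 8 N.
- lugs (a point): Point on the battery midway between the tops of its two brass lugs, 116 mm from the underside along own z. The lugs are 18 x 18 mm, stand 6 mm above the case top, at own y = -27 and +27 mm.
- back (a point): Point on the battery at the middle of its back (the face to push, at own x = -50 mm), 95 mm above the underside: push about here to tip it. With its base against the bed's edge, it falls the rest of the way by itself once tipped 50 to 60 degrees; a rigid hand should follow the back's arc about the edge, which needs only a few newtons.
- cradle: Fixed flat aluminium bed, 200 mm long (own x, 0 to +200 mm), 170 mm wide (own y, -85 to +85 mm), 8 mm high. Origin: middle of its front edge, at bench level; x runs along the bed to the contact head, z up. The front edge, an 8 mm step at own x = 0, is the stop for the battery's base. Just tipped, the battery's underside faces own -x near own x = -15 to +5 mm and spans 8 to 108 mm in height.
- head: Fixed contact head at the end of the bed: grey block 55 x 170 x 85 mm high (two small knobs on top reach 93 mm). Origin: middle of its front face, bench level, 215 mm from the bed's front edge; x as the bed's x, into the block. Two rods on its front face carry a bar with two sprung brass pads.
- pads_far (a point): Point fixed to the head, 40 mm in front of its front face, 58 mm above the bench. The pads (36 x 34 mm, 27 mm either side) have their faces 0 to 25 mm nearer the battery than this point: the setting differs each time, is not measured and must be felt. The pads give up to 8 mm on a spring, 2 N per mm from zero. Friction keeps part of the press on them after the hand has gone.
There are look-alikes about, which are no part of the job. Of the things that look like the battery, the middle-sized one is meant.

How it is judged (in metres and radians):
On the way, in this order (a step that is already met when the one before it is completed fails the run):
1. the battery, still upright, has its base pushed against the cradle's front edge (contact force between battery and cradle above 1 N and angle between battery's own z axis and vertical below 0.2 rad and angle between the x axis of battery and the x axis of cradle, either way round below 0.12 rad), for 0.1 s.
2. the battery lies flat on its side on the bed, lugs towards the contact head (angle between battery's own z axis and vertical between 1.47 and 1.67 rad and height (world z) of battery between 0.05 and 0.066 m and x of lugs in the frame of cradle above 0.08 m), for 0.2 s.
3. the lugs press the sprung contacts with 3 to 15 N (contact force between battery and head above 3 N), for 0.3 s.
At the end, for the whole second after the job is handed in: The battery lies at rest flat on its side on the bed (within 6 degrees of level), lugs towards the contact head, lengthwise along the bed within 8 degrees and within 30 mm of its middle line, its lugs still bearing on the sprung contacts with at least 0.3 N (angle between battery's own z axis and vertical between 1.47 and 1.67 rad and height (world z) of battery between 0.05 and 0.066 m and x of lugs in the frame of cradle above 0.12 m and y of battery in the frame of cradle between -0.03 and 0.03 m and angle between the z axis of battery and the x axis of cradle, either way round below 0.14 rad and contact force between battery and head above 0.3 N and linear speed of battery below 0.01 m/s); the robot touches nothing.
It fails at once if the battery is pushed with more than 25 N (contact force between any of the fingers, the arm and battery above 25 N).
It fails at once if the contacts are pressed with more than 15 N (contact force between battery and head above 15 N).
It fails at once if the hand bumps the contact head (contact force between any of the fingers, the arm and head above 2 N).
It fails at once if another thing on the bench is moved more than 30 mm (distance of any of solder_reel, flux_jar, screwdriver, multimeter, brush, parts_tray, circuit_board from where it was at the start of the episode above 0.03 m).
It also fails if it takes over 72 s, if anything falls off the work surface, if the arm or the gripper's body presses on something with over 40 N, if the wrist force passes 120 N, or if a joint passes its speed limit or range.

## Working session

There is one attempt and no reset: what is moved stays moved. The work goes in short steps, Python scripts to look and compute and a tool call to move; the robot and the scene stay as the last step left them, time stands still between calls to the robot, and variables do not carry over. Pictures are saved under pics/ and viewed, and the job is handed in when it is done.

Besides the shell and the picture viewer there is one more tool, called after "Call:" as name(argument=value, ...) on one line, values as JSON. step_arm: Moves the arm, as the interface text tells. Its arguments: {"type":"object","properties":{"plan":{"type":"array","items":{"type":"object","properties":{"grip":{"type":"number"},"tx":{"type":"number"},"ty":{"type":"number"},"tz":{"type":"number"},"ax":{"type":"number"},"ay":{"type":"number"},"az":{"type":"number"}}}},"newtons":{"type":"number"}},"required":["plan"]}

```bash
mkdir -p pics; ls; python3 - <<'E'
from bench import *
import cv2
print(sense())
for n in ("scene","top"):
    im=snapshot(n); cv2.imwrite(f"pics/{n}0.png",im[:,:,::-1])
    m=camera_model(n); print(n,m)
print(camera_model("wrist"))
E
```

```text
pics
{'time': 0.0, 'joint_pos': array([-6.87808907e+01,  7.51583572e+00,  8.53301926e+01,  9.34062133e-04,
        8.72610382e+01, -4.89201355e+00]), 'qd': array([ 0.05083078, -0.05430884, -0.02736232, -0.1130992 , -0.04686304,
        0.06941573]), 'joint_efforts': array([-9.47252738e-04, -5.69389737e+01, -5.00560176e+01, -4.12269392e-04,
        1.41888141e-02,  2.05202127e-05]), 'tool_pos': array([ 263.90231239, -538.23022136,  230.2280905 ]), 'tcp_rot': array([-1.79893403e+02, -1.00599327e-02,  2.61110680e+01]), 'ft_force': array([0.43912142, 0.9043372 , 0.21928214]), 'wrist_torque': array([ 0.01215512, -0.00472467,  0.02338478]), 'finger_gap': 85.3242790347176}
scene {'intrinsics': array([[470.05451101,   0.        , 324.01797986],
       [  0.        , 470.05451101, 195.22146665],
       [  0.        ,   0.        ,   1.        ]]), 'pose': array([[-7.52702876e-01,  4.64202721e-01, -4.66855668e-01,
         9.20899171e+02],
       [ 6.58046121e-01,  5.52376602e-01, -5.11718079e-01,
         3.95928293e+02],
       [ 2.03392225e-02, -6.92384231e-01, -7.21242257e-01,
         6.8
[... 450 characters left out ...]
],
       [ 4.41058875e-03, -1.54937442e-01, -9.87914438e-01,
         1.03987618e+03],
       [ 0.00000000e+00,  0.00000000e+00,  0.00000000e+00,
         1.00000000e+00]])}
{'intrinsics': array([[309.70691629,   0.        , 317.19305597],
       [  0.        , 309.70691629, 191.9425983 ],
       [  0.        ,   0.        ,   1.        ]]), 'T_tool_cam': array([[ 4.92397736e-04, -9.50376284e-01, -3.11102356e-01,
         8.05440040e+01],
       [ 9.99999104e-01,  8.06616313e-05,  1.33633959e-03,
         2.72804411e-01],
       [-1.24493143e-03, -3.11102735e-01,  9.50375472e-01,
        -1.42581955e+02],
       [ 0.00000000e+00,  0.00000000e+00,  0.00000000e+00,
         1.00000000e+00]])}
```

View pics/scene0.png

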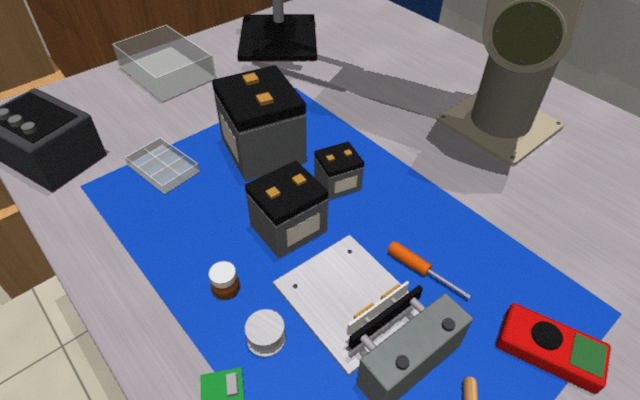

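View pics/top0.png

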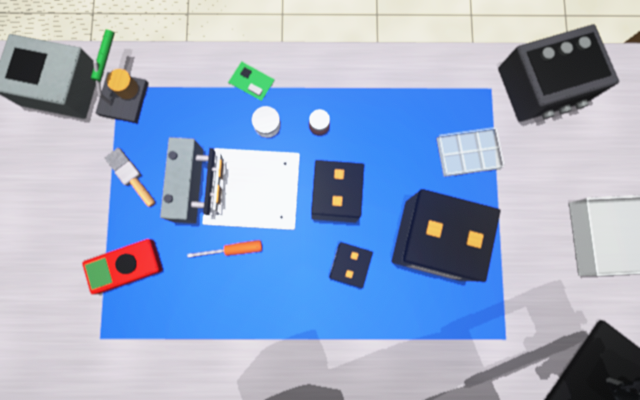

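```bash
cat > h.py <<'E'
import numpy as np, cv2
from bench import *
def ray(cam,uv,z):
    m=camera_model(cam);K=m["intrinsics"];P=m["pose"]
    d=P[:3,:3]@np.linalg.inv(K)@np.array([uv[0],uv[1],1.0]);o=P[:3,3]
    return o+d*(z-o[2])/d[2]
def rect(cam,mask,z,amin=150):
    cs,_=cv2.findContours(mask,cv2.RETR_EXTERNAL,cv2.CHAIN_APPROX_NONE)
    out=[]
    for c in cs:
        if cv2.contourArea(c)<amin: continue
        w=np.array([ray(cam,p[0],z)[:2] for p in c],np.float32)
        out.append((cv2.boundingRect(c),cv2.minAreaRect(w),w))
    return out
def masks(im):
    im=im.astype(int);mx=im.max(2);mn=im.min(2)
    black=((mx<50)).astype(np.uint8)*255
    white=((mn>150)&(mx-mn<40)).astype(np.uint8)*255
    R,G,B=im[...,0],im[...,1],im[...,2]
    gold=((R>150)&(R-B>70)&(G>90)).astype(np.uint8)*255
    return black,white,gold
E
python3 - <<'E'
from h import *
im=cv2.imread("pics/top0.png")[:,:,::-1]
b,w,g=masks(im)
for n,m,z in(("black",b,110),("white",w,8),("gold",g,116)):
    for bb,r,_ in rect("top",m,z,60):
        if bb[0]>150 and bb[0]<480 and bb[1]>100 and bb[1]<330: print(n,bb,np.round(r[0]),np.round(r[1]),round(r[2],1))
# head top
im2=im.astype(int)
hd=((abs(im2[...,0]-im2[...,2])<30)&(im2.max(2)>80)&(im2.max(2)<150)).astype(np.uint8)*255
for bb,r,_ in rect("top",hd,85,300):
    print("grey",bb,np.round(r[0]),np.round(r[1]),round(r[2],1))
s=im[110:300,150:520]; cv2.imwrite("pics/top0z.png",cv2.resize(s,None,fx=2.1,fy=2.1,interpolation=cv2.INTER_CUBIC)[:,:,::-1])
E
```

```text
Traceback (most recent call last):
  File "h.py", line 12, in rect
    w=np.array([ray(cam,p[0],z)[:2] for p in c],np.float32)
                ~~~^^^^^^^^^^^^
  File "h.py", line 4, in ray
    m=camera_model(cam);K=m["intrinsics"];P=m["pose"]
ValueError: time passes only in moves, steps and waits
```

```bash
sed -i 's/^def ray/_C={}\ndef cm(n):\n    if n not in _C: _C[n]=camera_model(n)\n    return _C[n]\ndef ray/; s/m=camera_model(cam);K/m=cm(cam);K/' h.py
cat > m0.py <<'E'
from h import *
import sys
f=sys.argv[1]
im=cv2.imread(f)[:,:,::-1]
b,w,g=masks(im)
for n,m,z in(("black",b,110),("white",w,8),("gold",g,116)):
    for bb,r,_ in rect("top",m,z,60):
        if bb[0]>150 and bb[0]<480 and bb[1]>100 and bb[1]<330: print(n,bb,np.round(r[0]),np.round(r[1]),round(r[2],1))
im2=im.astype(int)
hd=((abs(im2[...,0]-im2[...,2])<30)&(im2.max(2)>80)&(im2.max(2)<150)).astype(np.uint8)*255
for bb,r,_ in rect("top",hd,85,300):
    if bb[0]>150 and bb[0]<480 and bb[1]>100 and bb[1]<330:print("grey",bb,np.round(r[0]),np.round(r[1]),round(r[2],1))
s=im[110:300,150:520]; cv2.imwrite(f.replace(".png","z.png"),cv2.resize(s,None,fx=2.1,fy=2.1,interpolation=cv2.INTER_CUBIC)[:,:,::-1])
E
python3 m0.py pics/top0.png
```

```text
white (203, 149, 96, 80) [603. 116.] [200. 170.] 86.9
white (161, 138, 33, 81) [626. 281.] [ 54. 178.] 86.9
white (309, 110, 20, 20) [761. -32.] [43. 45.] 90.0
white (252, 107, 28, 30) [757.  87.] [67. 61.] 44.8
gold (224, 241, 37, 14) [467. 117.] [20. 71.] 7.3
gold (467, 231, 17, 17) [ 485. -335.] [29. 29.] 76.0
gold (426, 220, 17, 18) [ 505. -256.] [29. 29.] 74.8
gold (332, 196, 11, 10) [559. -67.] [18. 20.] 0.3
gold (334, 169, 10, 10) [614. -70.] [18. 18.] 89.9
grey (425, 320, 215, 80) [ 225. -447.] [ 91. 425.] 22.3
grey (313, 162, 32, 52) [591. -51.] [106.  63.] 0.2
```

View pics/top0z.png

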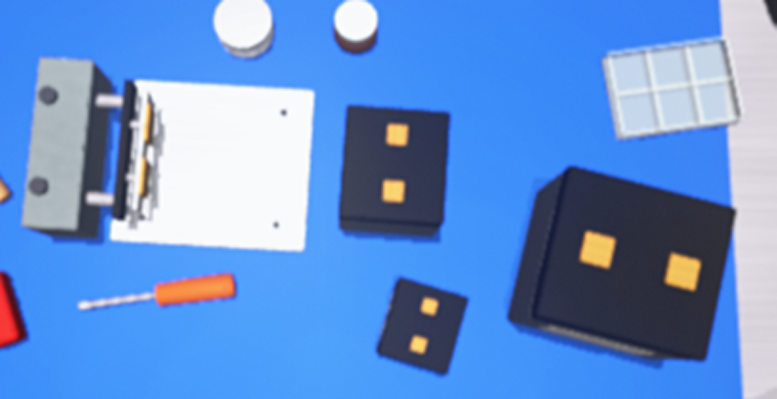

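```bash
python3 - <<'E'
from h import *
def p(u,v,z): print((u,v,z),np.round(ray("top",(150+u/2.1,110+v/2.1),z)))
for u,v,z in [(510,320,0),(520,225,0),(545,180,0),(568,167,155),(534,318,155),(735,210,155),(400,280,73),(466,298,73),(380,352,73)]: p(u,v,z)
# battery top corners, bed corners
for u,v in [(348,107),(449,114),(444,224),(341,218)]: p(u,v,110)
for u,v in [(314,90),(304,250)]: p(u,v,8)
E
```

```text
(510, 320, 0) [ 442. -194.    0.]
(520, 225, 0) [ 541. -206.    0.]
(545, 180, 0) [ 589. -234.    0.]
(568, 167, 155) [ 575. -223.  155.]
(534, 318, 155) [ 440. -189.  155.]
(735, 210, 155) [ 537. -371.  155.]
(400, 280, 73) [478. -76.  73.]
(466, 298, 73) [ 461. -140.   73.]
(380, 352, 73) [409. -57.  73.]
(348, 107, 110) [640. -25. 110.]
(449, 114, 110) [ 634. -121.  110.]
(444, 224, 110) [ 528. -115.  110.]
(341, 218, 110) [534. -19. 110.]
(314, 90, 8) [683.  11.   8.]
(304, 250, 8) [513.  19.   8.]
```

Call:
step_arm(plan=[{"grip":5,"tx":3,"ty":-1.4},{"tx":3.2,"ty":-1.5},{"tx":3.2,"ty":-1.5},{"tx":3.2,"ty":-1.5},{"tx":3.2,"ty":-1.5},{"tx":3.2,"ty":-1.5},{"tx":3.2,"ty":-1.5},{"tx":3.2,"ty":-1.5}])

```text
invalid input
```

Call:
step_arm(plan=[{"tx":3.2,"ty":-1.5},{"tx":3.2,"ty":-1.5},{"tx":3.2,"ty":-1.5},{"tx":3.2,"ty":-1.5},{"tx":3.2,"ty":-1.5},{"az":-7},{"az":-7},{"az":-7}])

```text
invalid input
```

Call:
step_arm(plan=[{"az":-7},{"az":-7},{"az":-7},{"az":-7},{"az":-7},{"az":-4.8},{},{}])

```text
invalid input
```

Call:
step_arm(plan=[{"grip":5,"tx":3,"ty":-1.4,"tz":0,"ax":0,"ay":0,"az":0}])

```text
time: 0.18
tool_pos: [281.9, -515.4, 230.3]
tcp_rot: [-180.0, 0.1, 25.9]
ft_force: [2.2, -1.8, -0.4]
finger_gap: 75.5
```

Call:
step_arm(plan=[{"grip":5,"tx":3.2,"ty":-1.5,"tz":0,"ax":0,"ay":0,"az":0},{"grip":5,"tx":3.2,"ty":-1.5,"tz":0,"ax":0,"ay":0,"az":0},{"grip":5,"tx":3.2,"ty":-1.5,"tz":0,"ax":0,"ay":0,"az":0},{"grip":5,"tx":3.2,"ty":-1.5,"tz":0,"ax":0,"ay":0,"az":0},{"grip":5,"tx":3.2,"ty":-1.5,"tz":0,"ax":0,"ay":0,"az":0},{"grip":5,"tx":3.2,"ty":-1.5,"tz":0,"ax":0,"ay":0,"az":0},{"grip":5,"tx":3.2,"ty":-1.5,"tz":0,"ax":0,"ay":0,"az":0},{"grip":5,"tx":3.2,"ty":-1.5,"tz":0,"ax":0,"ay":0,"az":0}])

```text
time: 0.85
tool_pos: [462.5, -290.9, 230.9]
tcp_rot: [-180.0, 0.0, 26.1]
ft_force: [1.9, 0.0, -1.0]
finger_gap: 49.9
```

Call:
step_arm(plan=[{"grip":5,"tx":3.2,"ty":-1.5,"tz":0,"ax":0,"ay":0,"az":0},{"grip":5,"tx":3.2,"ty":-1.5,"tz":0,"ax":0,"ay":0,"az":0},{"grip":5,"tx":3.2,"ty":-1.5,"tz":0,"ax":0,"ay":0,"az":0},{"grip":5,"tx":3.2,"ty":-1.5,"tz":0,"ax":0,"ay":0,"az":0},{"grip":5,"tx":3.2,"ty":-1.5,"tz":0,"ax":0,"ay":0,"az":0},{"grip":5,"tx":0,"ty":0,"tz":0,"ax":0,"ay":0,"az":-7},{"grip":5,"tx":0,"ty":0,"tz":0,"ax":0,"ay":0,"az":-7},{"grip":5,"tx":0,"ty":0,"tz":0,"ax":0,"ay":0,"az":-7}])

```text
time: 1.52
tool_pos: [572.7, -153.6, 230.5]
tcp_rot: [-179.9, 0.0, 47.6]
ft_force: [-0.5, -0.6, 0.6]
finger_gap: 50.0
```

Call:
step_arm(plan=[{"grip":5,"tx":0,"ty":0,"tz":0,"ax":0,"ay":0,"az":-7},{"grip":5,"tx":0,"ty":0,"tz":0,"ax":0,"ay":0,"az":-7},{"grip":5,"tx":0,"ty":0,"tz":0,"ax":0,"ay":0,"az":-7},{"grip":5,"tx":0,"ty":0,"tz":0,"ax":0,"ay":0,"az":-7},{"grip":5,"tx":0,"ty":0,"tz":0,"ax":0,"ay":0,"az":-7},{"grip":5,"tx":0,"ty":0,"tz":0,"ax":0,"ay":0,"az":-4.8},{"grip":5,"tx":0,"ty":0,"tz":0,"ax":0,"ay":0,"az":0},{"grip":5,"tx":0,"ty":0,"tz":0,"ax":0,"ay":0,"az":0}])

```text
time: 2.18
tool_pos: [572.4, -154.7, 230.9]
tcp_rot: [-180.0, -0.0, 86.7]
ft_force: [-0.0, -0.2, 0.5]
finger_gap: 50.0
```

Call:
step_arm(plan=[{"grip":5,"tx":0.4,"ty":0.5,"tz":1.5,"ax":0,"ay":0,"az":0},{"grip":5,"tx":0.2,"ty":0.4,"tz":2,"ax":0,"ay":0,"az":0},{"grip":5,"tx":0,"ty":0,"tz":2,"ax":0,"ay":0,"az":0},{"grip":5,"tx":0,"ty":0,"tz":0,"ax":0,"ay":0,"az":0}])

```text
time: 2.52
tool_pos: [579.4, -148.2, 171.2]
tcp_rot: [-179.6, -0.1, 86.8]
ft_force: [-1.3, 0.8, -0.6]
finger_gap: 50.2
```

```bash
python3 - <<'E'
from h import *
for n in("wrist","scene"):
    cv2.imwrite(f"pics/{n}1.png",snapshot(n)[:,:,::-1])
E
```

```text
(no output)
```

View pics/wrist1.png

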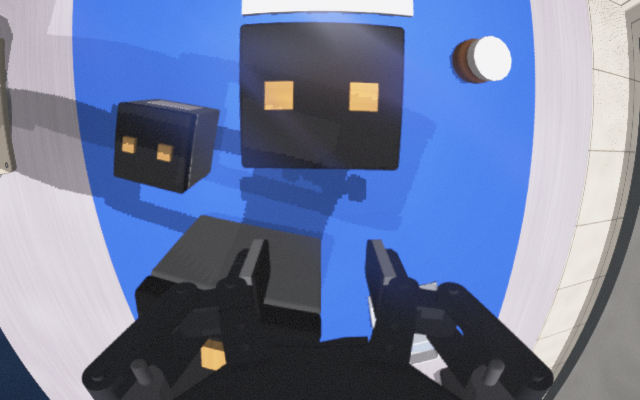

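View pics/scene1.png

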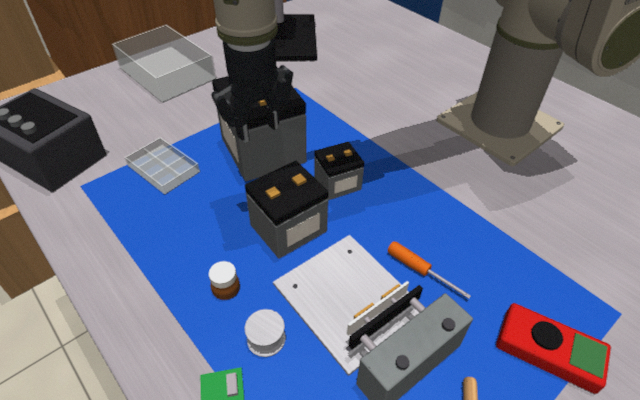

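Call:
step_arm(plan=[{"grip":5,"tx":0,"ty":0.2,"tz":2,"ax":0,"ay":0,"az":0},{"grip":5,"tx":0,"ty":0.2,"tz":2,"ax":0,"ay":0,"az":0},{"grip":5,"tx":0,"ty":0,"tz":2,"ax":0,"ay":0,"az":0},{"grip":5,"tx":0,"ty":0,"tz":2,"ax":0,"ay":0,"az":0},{"grip":5,"tx":0,"ty":0,"tz":2,"ax":0,"ay":0,"az":0},{"grip":5,"tx":0,"ty":0,"tz":1,"ax":0,"ay":0,"az":0},{"grip":5,"tx":0,"ty":0,"tz":0,"ax":0,"ay":0,"az":0},{"grip":5,"tx":0,"ty":0,"tz":0,"ax":0,"ay":0,"az":0}])

```text
time: 3.28
tool_pos: [586.3, -149.7, 67.3]
tcp_rot: [180.0, 0.0, 86.9]
ft_force: [0.5, -0.2, 0.4]
finger_gap: 49.8
```

Call:
step_arm(plan=[{"grip":5,"tx":0.3,"ty":0,"tz":0,"ax":0,"ay":0,"az":0},{"grip":5,"tx":0.3,"ty":0,"tz":0,"ax":0,"ay":0,"az":0},{"grip":5,"tx":0.3,"ty":0,"tz":0,"ax":0,"ay":0,"az":0},{"grip":5,"tx":0,"ty":0,"tz":0,"ax":0,"ay":0,"az":0}])

```text
time: 3.62
tool_pos: [587.1, -139.9, 67.4]
tcp_rot: [179.9, 0.0, 86.9]
ft_force: [-0.2, -0.1, 0.5]
finger_gap: 49.8
```

Call:
step_arm(plan=[{"grip":5,"tx":0,"ty":-0.3,"tz":1,"ax":0,"ay":0,"az":0},{"grip":5,"tx":0.3,"ty":0,"tz":0.2,"ax":0,"ay":0,"az":0},{"grip":5,"tx":0.3,"ty":0,"tz":0,"ax":0,"ay":0,"az":0},{"grip":5,"tx":0.3,"ty":0,"tz":0,"ax":0,"ay":0,"az":0},{"grip":5,"tx":0,"ty":0,"tz":0,"ax":0,"ay":0,"az":0}])

```text
time: 4.03
tool_pos: [583.8, -131.1, 54.2]
tcp_rot: [-180.0, 0.0, 86.9]
ft_force: [0.2, -1.5, -1.1]
finger_gap: 49.8
```

Call:
step_arm(plan=[{"grip":5,"tx":0.2,"ty":0,"tz":0,"ax":0,"ay":0,"az":0},{"grip":5,"tx":0.2,"ty":0,"tz":0,"ax":0,"ay":0,"az":0}])

```text
time: 4.2
tool_pos: [584.7, -128.3, 55.2]
tcp_rot: [179.9, 0.1, 86.9]
ft_force: [-1.2, -5.7, 2.8]
finger_gap: 49.8
```

Call:
step_arm(plan=[{"grip":5,"tx":0.2,"ty":0,"tz":0,"ax":0,"ay":0,"az":0},{"grip":5,"tx":0.2,"ty":0,"tz":0,"ax":0,"ay":0,"az":0}])

```text
time: 4.37
tool_pos: [585.2, -124.5, 55.4]
tcp_rot: [179.9, 0.1, 86.9]
ft_force: [0.6, -4.9, 0.1]
finger_gap: 49.6
```

Call:
step_arm(plan=[{"grip":5,"tx":0.2,"ty":0,"tz":0,"ax":0,"ay":0,"az":0},{"grip":5,"tx":0.2,"ty":0,"tz":0,"ax":0,"ay":0,"az":0}])

```text
time: 4.53
tool_pos: [585.2, -120.2, 55.2]
tcp_rot: [179.9, 0.1, 86.9]
ft_force: [-0.6, -5.1, 1.6]
finger_gap: 49.9
```

Call:
step_arm(plan=[{"grip":5,"tx":0.2,"ty":0,"tz":0,"ax":0,"ay":0,"az":0},{"grip":5,"tx":0.2,"ty":0,"tz":0,"ax":0,"ay":0,"az":0},{"grip":5,"tx":0.2,"ty":0,"tz":0,"ax":0,"ay":0,"az":0},{"grip":5,"tx":0.2,"ty":0,"tz":0,"ax":0,"ay":0,"az":0},{"grip":5,"tx":0.2,"ty":0,"tz":0,"ax":0,"ay":0,"az":0},{"grip":5,"tx":0.2,"ty":0,"tz":0,"ax":0,"ay":0,"az":0}])

```text
time: 5.03
tool_pos: [585.9, -108.2, 55.2]
tcp_rot: [179.9, 0.1, 86.9]
ft_force: [-0.3, -5.1, 3.1]
finger_gap: 50.4
```

Call:
step_arm(plan=[{"grip":5,"tx":0.1,"ty":0,"tz":0,"ax":0,"ay":0,"az":0},{"grip":5,"tx":0.1,"ty":0,"tz":0,"ax":0,"ay":0,"az":0},{"grip":5,"tx":0.1,"ty":0,"tz":0,"ax":0,"ay":0,"az":0},{"grip":5,"tx":0.1,"ty":0,"tz":0,"ax":0,"ay":0,"az":0}])

```text
time: 5.37
tool_pos: [586.0, -104.1, 55.1]
tcp_rot: [179.9, 0.1, 86.9]
ft_force: [-0.7, -6.2, 2.8]
finger_gap: 50.4
```

Call:
step_arm(plan=[{"grip":5,"tx":0.1,"ty":0,"tz":0,"ax":0,"ay":0,"az":0},{"grip":5,"tx":0.1,"ty":0,"tz":0,"ax":0,"ay":0,"az":0}])

```text
time: 5.53
tool_pos: [586.1, -102.1, 55.1]
tcp_rot: [179.9, 0.1, 86.9]
ft_force: [-0.2, -5.8, 2.9]
finger_gap: 49.6
```

Call:
step_arm(plan=[{"grip":5,"tx":0.1,"ty":0,"tz":0,"ax":0,"ay":0,"az":0},{"grip":5,"tx":0.1,"ty":0,"tz":0,"ax":0,"ay":0,"az":0}])

```text
time: 5.7
tool_pos: [586.2, -100.2, 55.1]
tcp_rot: [179.9, 0.1, 86.9]
ft_force: [-1.0, -4.6, 2.9]
finger_gap: 49.9
```

Call:
step_arm(plan=[{"grip":5,"tx":0.1,"ty":0,"tz":0,"ax":0,"ay":0,"az":0},{"grip":5,"tx":0.1,"ty":0,"tz":0,"ax":0,"ay":0,"az":0}])

```text
time: 5.87
tool_pos: [586.3, -98.2, 55.1]
tcp_rot: [179.9, 0.1, 86.9]
ft_force: [-1.2, -5.4, 3.2]
finger_gap: 49.8
```

Call:
step_arm(plan=[{"grip":5,"tx":0.1,"ty":0,"tz":0,"ax":0,"ay":0,"az":0},{"grip":5,"tx":0.1,"ty":0,"tz":0,"ax":0,"ay":0,"az":0}])

```text
time: 6.03
tool_pos: [586.4, -96.2, 55.1]
tcp_rot: [179.9, 0.1, 86.9]
ft_force: [-1.3, -5.1, 2.3]
finger_gap: 50.2
```

Call:
step_arm(plan=[{"grip":5,"tx":0.05,"ty":0,"tz":0,"ax":0,"ay":0,"az":0},{"grip":5,"tx":0.05,"ty":0,"tz":0,"ax":0,"ay":0,"az":0}])

```text
time: 6.2
tool_pos: [586.5, -95.1, 55.1]
tcp_rot: [179.9, 0.1, 86.9]
ft_force: [-0.6, -5.8, 3.4]
finger_gap: 50.2
```

Call:
step_arm(plan=[{"grip":5,"tx":0.05,"ty":0,"tz":0,"ax":0,"ay":0,"az":0},{"grip":5,"tx":0.05,"ty":0,"tz":0,"ax":0,"ay":0,"az":0},{"grip":5,"tx":0.05,"ty":0,"tz":0,"ax":0,"ay":0,"az":0}])

```text
time: 6.45
tool_pos: [586.6, -93.7, 55.1]
tcp_rot: [179.9, 0.1, 86.9]
ft_force: [0.1, -5.1, 2.8]
finger_gap: 49.9
```

Call:
step_arm(plan=[{"grip":5,"tx":0.05,"ty":0,"tz":0,"ax":0,"ay":0,"az":0},{"grip":5,"tx":0.05,"ty":0,"tz":0,"ax":0,"ay":0,"az":0},{"grip":5,"tx":0.05,"ty":0,"tz":0,"ax":0,"ay":0,"az":0}])

```text
time: 6.7
tool_pos: [586.7, -92.2, 55.1]
tcp_rot: [179.9, 0.1, 86.9]
ft_force: [-0.2, -5.9, 2.1]
finger_gap: 49.9
```

Call:
step_arm(plan=[{"grip":5,"tx":0.05,"ty":0,"tz":0,"ax":0,"ay":0,"az":0},{"grip":5,"tx":0.05,"ty":0,"tz":0,"ax":0,"ay":0,"az":0},{"grip":5,"tx":0.05,"ty":0,"tz":0,"ax":0,"ay":0,"az":0}])

```text
time: 6.95
tool_pos: [586.7, -91.1, 55.3]
tcp_rot: [179.9, 0.1, 86.9]
ft_force: [-2.6, -9.7, 5.9]
finger_gap: 50.2
```

```bash
python3 - <<'E'
from h import *
cv2.imwrite("pics/top2.png",snapshot("top")[:,:,::-1]);cv2.imwrite("pics/scene2.png",cv2.resize(snapshot("scene")[120:350,180:480],None,fx=2.5,fy=2.5)[:,:,::-1])
E
python3 m0.py pics/top2.png
```

```text
black (407, 191, 15, 60) [ 522. -217.] [  7. 121.] 76.0
black (327, 179, 31, 36) [560. -63.] [68. 59.] 55.5
white (252, 283, 124, 117) [280. -23.] [235. 254.] 0.2
white (161, 138, 33, 81) [626. 281.] [ 54. 178.] 86.9
white (384, 121, 39, 206) [ 533. -224.] [ 21. 457.] 78.8
white (379, 121, 37, 196) [ 544. -207.] [ 18. 437.] 79.0
white (331, 107, 75, 68) [ 713. -144.] [155. 129.] 76.5
white (252, 107, 28, 27) [760.  89.] [61. 59.] 26.9
white (285, 103, 100, 190) [ 566. -108.] [199. 437.] 75.3
gold (224, 241, 37, 14) [467. 117.] [20. 71.] 7.3
gold (467, 231, 16, 17) [ 485. -334.] [28. 28.] 76.1
gold (426, 220, 17, 18) [ 505. -256.] [29. 29.] 74.8
grey (361, 120, 58, 280) [ 463. -161.] [ 68. 560.] 81.0
grey (303, 111, 108, 158) [ 598. -110.] [171. 314.] 79.4
grey (244, 101, 92, 299) [466. -19.] [ 96. 620.] 73.8
```

View pics/top2z.png

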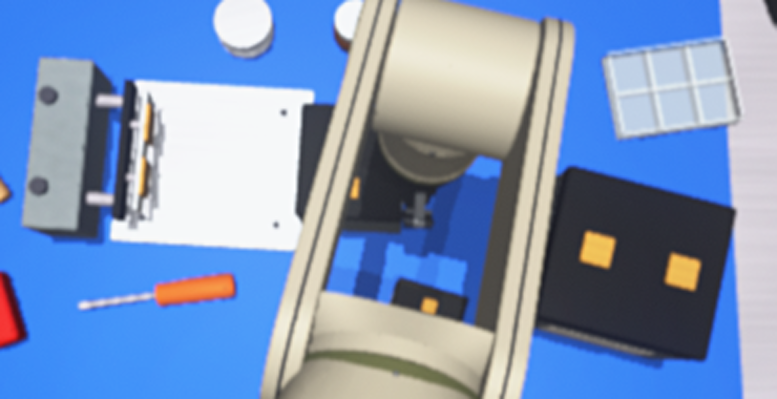

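View pics/scene2.png

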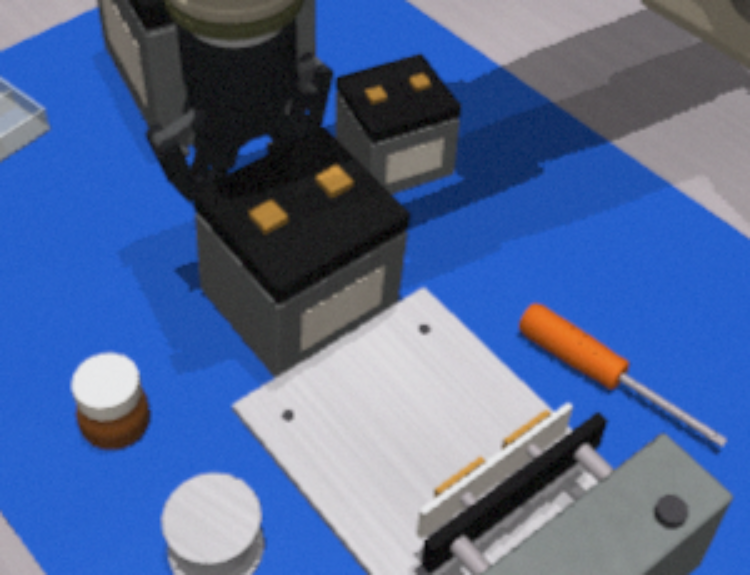

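Call:
step_arm(plan=[{"grip":5,"tx":0.03,"ty":0,"tz":0,"ax":0,"ay":0,"az":0},{"grip":5,"tx":0,"ty":0,"tz":0,"ax":0,"ay":0,"az":0}])

```text
time: 7.22
tool_pos: [586.8, -91.0, 55.4]
tcp_rot: [179.9, 0.1, 86.9]
ft_force: [-2.4, -8.4, 4.6]
finger_gap: 50.3
```

Call:
step_arm(plan=[{"grip":5,"tx":0,"ty":0,"tz":0,"ax":0,"ay":0,"az":0},{"grip":5,"tx":0,"ty":0,"tz":0,"ax":0,"ay":0,"az":0}])

```text
time: 7.38
tool_pos: [586.8, -91.1, 55.4]
tcp_rot: [179.9, 0.1, 86.9]
ft_force: [-1.2, -7.7, 4.0]
finger_gap: 49.8
```

Call:
step_arm(plan=[{"grip":5,"tx":-0.4,"ty":0,"tz":0,"ax":0,"ay":0,"az":0},{"grip":5,"tx":-0.4,"ty":0,"tz":0,"ax":0,"ay":0,"az":0},{"grip":5,"tx":0,"ty":0,"tz":-1.8,"ax":0,"ay":0,"az":0},{"grip":5,"tx":0,"ty":0,"tz":-1.9,"ax":0,"ay":0,"az":0},{"grip":5,"tx":0.4,"ty":0,"tz":0,"ax":0,"ay":0,"az":0},{"grip":5,"tx":0,"ty":0,"tz":0,"ax":0,"ay":0,"az":0},{"grip":5,"tx":0,"ty":0,"tz":0,"ax":0,"ay":0,"az":0}])

```text
time: 7.97
tool_pos: [587.3, -94.5, 92.6]
tcp_rot: [179.8, 0.1, 86.9]
ft_force: [1.0, -6.0, 3.7]
finger_gap: 50.1
```

Call:
step_arm(plan=[{"grip":5,"tx":0.1,"ty":0,"tz":0,"ax":0,"ay":0,"az":0},{"grip":5,"tx":0.1,"ty":0,"tz":0,"ax":0,"ay":0,"az":0},{"grip":5,"tx":0,"ty":0,"tz":0,"ax":0,"ay":0,"az":0}])

```text
time: 8.22
tool_pos: [587.2, -93.8, 92.8]
tcp_rot: [179.8, 0.2, 86.9]
ft_force: [-1.3, -10.6, 8.1]
finger_gap: 50.2
```

Call:
step_arm(plan=[{"grip":5,"tx":0.1,"ty":0,"tz":0,"ax":0,"ay":0,"az":0},{"grip":5,"tx":0.1,"ty":0,"tz":0,"ax":0,"ay":0,"az":0},{"grip":5,"tx":0,"ty":0,"tz":0,"ax":0,"ay":0,"az":0}])

```text
time: 8.47
tool_pos: [587.4, -93.1, 93.5]
tcp_rot: [179.8, 0.3, 86.9]
ft_force: [-3.9, -16.0, 12.4]
finger_gap: 50.0
```

Call:
step_arm(plan=[{"grip":5,"tx":0,"ty":0,"tz":-0.2,"ax":0,"ay":0,"az":0},{"grip":5,"tx":0,"ty":0,"tz":-0.2,"ax":0,"ay":0,"az":0},{"grip":5,"tx":0,"ty":0,"tz":0,"ax":0,"ay":0,"az":0}])

```text
time: 8.72
tool_pos: [587.1, -90.6, 96.1]
tcp_rot: [179.9, 0.1, 86.9]
ft_force: [2.0, -7.4, 4.3]
finger_gap: 50.2
```

Call:
step_arm(plan=[{"grip":5,"tx":0.2,"ty":0,"tz":-0.2,"ax":0,"ay":0,"az":0},{"grip":5,"tx":0.2,"ty":0,"tz":-0.2,"ax":0,"ay":0,"az":0},{"grip":5,"tx":0,"ty":0,"tz":0,"ax":0,"ay":0,"az":0}])

```text
time: 8.97
tool_pos: [587.4, -86.3, 100.2]
tcp_rot: [179.9, 0.1, 86.9]
ft_force: [1.8, -6.5, 4.1]
finger_gap: 50.4
```

Call:
step_arm(plan=[{"grip":5,"tx":0.2,"ty":0,"tz":-0.2,"ax":0,"ay":0,"az":0},{"grip":5,"tx":0.2,"ty":0,"tz":-0.2,"ax":0,"ay":0,"az":0},{"grip":5,"tx":0.2,"ty":0,"tz":-0.2,"ax":0,"ay":0,"az":0}])

```text
time: 9.22
tool_pos: [587.5, -80.1, 105.7]
tcp_rot: [179.9, 0.0, 86.9]
ft_force: [1.9, -5.1, 1.9]
finger_gap: 50.4
```

Call:
step_arm(plan=[{"grip":5,"tx":0.25,"ty":0,"tz":-0.18,"ax":0,"ay":0,"az":0},{"grip":5,"tx":0.25,"ty":0,"tz":-0.18,"ax":0,"ay":0,"az":0},{"grip":5,"tx":0.25,"ty":0,"tz":-0.16,"ax":0,"ay":0,"az":0},{"grip":5,"tx":0.25,"ty":0,"tz":-0.16,"ax":0,"ay":0,"az":0},{"grip":5,"tx":0.25,"ty":0,"tz":-0.15,"ax":0,"ay":0,"az":0},{"grip":5,"tx":0.25,"ty":0,"tz":-0.15,"ax":0,"ay":0,"az":0}])

```text
time: 9.72
tool_pos: [588.4, -65.3, 115.9]
tcp_rot: [179.9, 0.1, 86.9]
ft_force: [1.1, -6.1, 5.4]
finger_gap: 50.0
```

Call:
step_arm(plan=[{"grip":5,"tx":0.25,"ty":0,"tz":-0.15,"ax":0,"ay":0,"az":0},{"grip":5,"tx":0.25,"ty":0,"tz":-0.14,"ax":0,"ay":0,"az":0},{"grip":5,"tx":0.25,"ty":0,"tz":-0.13,"ax":0,"ay":0,"az":0},{"grip":5,"tx":0.25,"ty":0,"tz":-0.12,"ax":0,"ay":0,"az":0},{"grip":5,"tx":0.25,"ty":0,"tz":-0.12,"ax":0,"ay":0,"az":0},{"grip":5,"tx":0.25,"ty":0,"tz":-0.11,"ax":0,"ay":0,"az":0}])

```text
time: 10.22
tool_pos: [589.2, -50.1, 123.8]
tcp_rot: [179.9, 0.1, 86.9]
ft_force: [-0.1, -4.2, 6.4]
finger_gap: 50.1
```

```bash
python3 - <<'E'
from h import *
cv2.imwrite("pics/scene3.png",cv2.resize(snapshot("scene")[120:350,180:480],None,fx=2.5,fy=2.5)[:,:,::-1])
E
```

```text
(no output)
```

View pics/scene3.png

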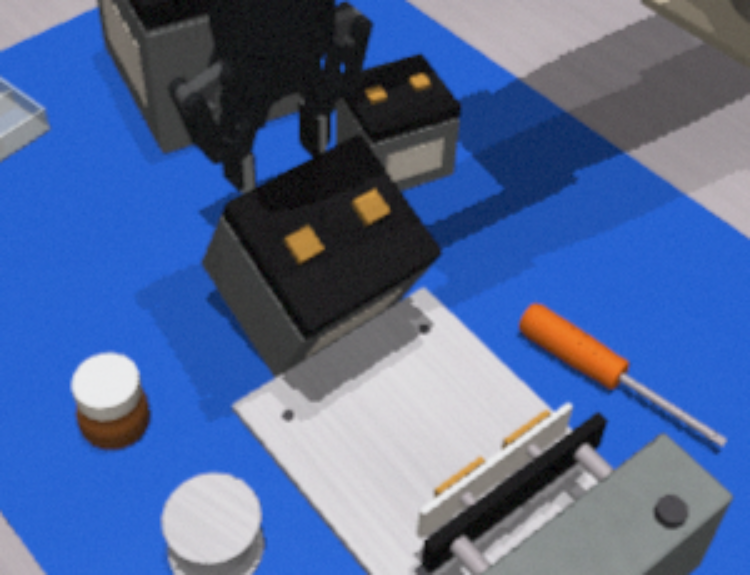

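Call:
step_arm(plan=[{"grip":5,"tx":0.25,"ty":0,"tz":-0.11,"ax":0,"ay":0,"az":0},{"grip":5,"tx":0.25,"ty":0,"tz":-0.11,"ax":0,"ay":0,"az":0},{"grip":5,"tx":0.25,"ty":0,"tz":-0.1,"ax":0,"ay":0,"az":0},{"grip":5,"tx":0.25,"ty":0,"tz":-0.1,"ax":0,"ay":0,"az":0},{"grip":5,"tx":0.25,"ty":0,"tz":-0.09,"ax":0,"ay":0,"az":0},{"grip":5,"tx":0.25,"ty":0,"tz":-0.09,"ax":0,"ay":0,"az":0}])

```text
time: 10.77
tool_pos: [589.8, -34.7, 129.4]
tcp_rot: [179.9, 0.0, 86.9]
ft_force: [2.0, -2.8, 4.2]
finger_gap: 50.0
```

Call:
step_arm(plan=[{"grip":5,"tx":0.25,"ty":0,"tz":-0.08,"ax":0,"ay":0,"az":0},{"grip":5,"tx":0.25,"ty":0,"tz":-0.08,"ax":0,"ay":0,"az":0},{"grip":5,"tx":0.25,"ty":0,"tz":-0.07,"ax":0,"ay":0,"az":0},{"grip":5,"tx":0.25,"ty":0,"tz":-0.06,"ax":0,"ay":0,"az":0},{"grip":5,"tx":0.25,"ty":0,"tz":-0.06,"ax":0,"ay":0,"az":0},{"grip":5,"tx":0.25,"ty":0,"tz":-0.05,"ax":0,"ay":0,"az":0},{"grip":5,"tx":0.25,"ty":0,"tz":-0.05,"ax":0,"ay":0,"az":0},{"grip":5,"tx":0.25,"ty":0,"tz":-0.04,"ax":0,"ay":0,"az":0}])

```text
time: 11.43
tool_pos: [589.9, -14.3, 133.5]
tcp_rot: [-180.0, -0.0, 86.9]
ft_force: [2.2, -1.2, 2.5]
finger_gap: 49.6
```

Call:
step_arm(plan=[{"grip":5,"tx":0.25,"ty":0,"tz":-0.03,"ax":0,"ay":0,"az":0},{"grip":5,"tx":0.25,"ty":0,"tz":-0.02,"ax":0,"ay":0,"az":0},{"grip":5,"tx":0.25,"ty":0,"tz":-0.02,"ax":0,"ay":0,"az":0},{"grip":5,"tx":0.25,"ty":0,"tz":-0.01,"ax":0,"ay":0,"az":0},{"grip":5,"tx":0.25,"ty":0,"tz":0,"ax":0,"ay":0,"az":0},{"grip":5,"tx":0.25,"ty":0,"tz":0,"ax":0,"ay":0,"az":0}])

```text
time: 11.93
tool_pos: [590.6, 0.6, 134.2]
tcp_rot: [-180.0, -0.0, 86.9]
ft_force: [1.1, -0.9, 1.7]
finger_gap: 50.2
```

Call:
step_arm(plan=[{"grip":5,"tx":0.25,"ty":0,"tz":0,"ax":0,"ay":0,"az":0},{"grip":5,"tx":0.25,"ty":0,"tz":0,"ax":0,"ay":0,"az":0},{"grip":5,"tx":0.25,"ty":0,"tz":0.01,"ax":0,"ay":0,"az":0},{"grip":5,"tx":0.25,"ty":0,"tz":0.02,"ax":0,"ay":0,"az":0},{"grip":5,"tx":0.25,"ty":0,"tz":0.03,"ax":0,"ay":0,"az":0},{"grip":5,"tx":0.25,"ty":0,"tz":0.03,"ax":0,"ay":0,"az":0},{"grip":5,"tx":0.25,"ty":0,"tz":0.03,"ax":0,"ay":0,"az":0}])

```text
time: 12.52
tool_pos: [591.7, 18.0, 133.0]
tcp_rot: [-180.0, -0.0, 86.9]
ft_force: [0.4, -0.6, 0.1]
finger_gap: 49.8
```

```bash
python3 - <<'E'
from h import *
cv2.imwrite("pics/scene4.png",cv2.resize(snapshot("scene")[120:350,180:480],None,fx=2.5,fy=2.5)[:,:,::-1])
E
```

```text
(no output)
```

View pics/scene4.png

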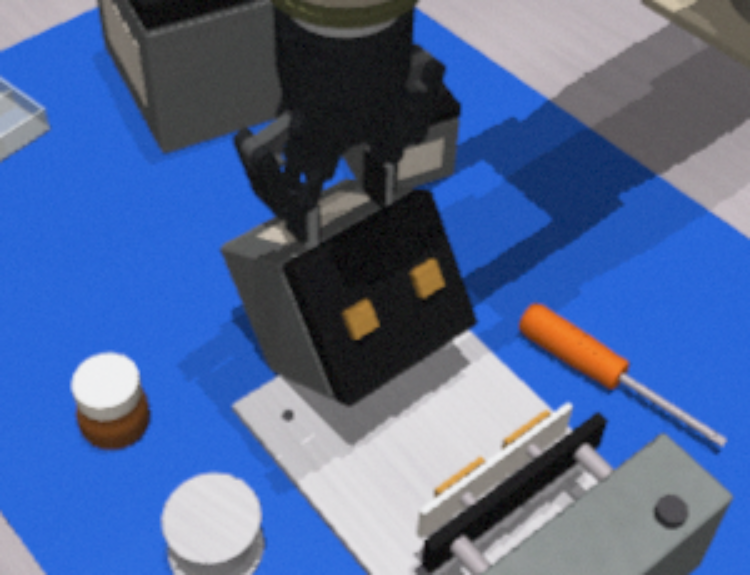

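Call:
step_arm(plan=[{"grip":5,"tx":0.1,"ty":0,"tz":0,"ax":0,"ay":0,"az":0},{"grip":5,"tx":0,"ty":0,"tz":0,"ax":0,"ay":0,"az":0},{"grip":5,"tx":0,"ty":0,"tz":0,"ax":0,"ay":0,"az":0},{"grip":5,"tx":0,"ty":0,"tz":0,"ax":0,"ay":0,"az":0},{"grip":5,"tx":0,"ty":0,"tz":0,"ax":0,"ay":0,"az":0}])

```text
time: 12.98
tool_pos: [592.0, 18.7, 133.3]
tcp_rot: [-180.0, -0.0, 86.9]
ft_force: [-0.3, 0.1, 0.4]
finger_gap: 50.1
```

```bash
python3 - <<'E'
from h import *
cv2.imwrite("pics/scene5.png",cv2.resize(snapshot("scene")[120:350,180:480],None,fx=2.5,fy=2.5)[:,:,::-1])
E
```

```text
(no output)
```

View pics/scene5.png

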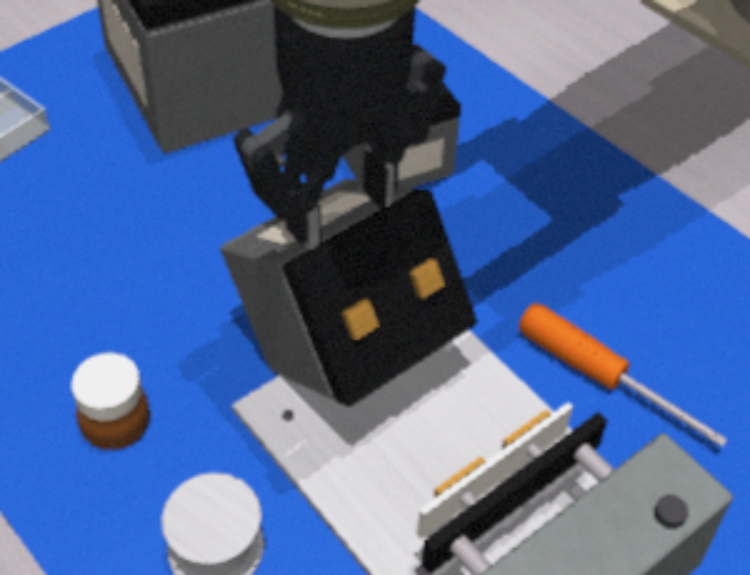

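Balanced near the tipping point; push a little further.

Call:
step_arm(plan=[{"grip":5,"tx":0.25,"ty":0,"tz":0.02,"ax":0,"ay":0,"az":0},{"grip":5,"tx":0.25,"ty":0,"tz":0.03,"ax":0,"ay":0,"az":0},{"grip":5,"tx":0.25,"ty":0,"tz":0.03,"ax":0,"ay":0,"az":0},{"grip":5,"tx":0.25,"ty":0,"tz":0.04,"ax":0,"ay":0,"az":0}])

```text
time: 13.37
tool_pos: [592.5, 29.1, 132.1]
tcp_rot: [180.0, -0.0, 86.9]
ft_force: [-0.4, 0.9, 0.3]
finger_gap: 50.3
```

Call:
step_arm(plan=[{"grip":5,"tx":0.25,"ty":0,"tz":0.04,"ax":0,"ay":0,"az":0},{"grip":5,"tx":0.25,"ty":0,"tz":0.05,"ax":0,"ay":0,"az":0},{"grip":5,"tx":0.2,"ty":0,"tz":0.05,"ax":0,"ay":0,"az":0},{"grip":5,"tx":0,"ty":0,"tz":0,"ax":0,"ay":0,"az":0},{"grip":5,"tx":0,"ty":0,"tz":0,"ax":0,"ay":0,"az":0},{"grip":5,"tx":0,"ty":0,"tz":0,"ax":0,"ay":0,"az":0}])

```text
time: 13.87
tool_pos: [592.9, 35.7, 130.7]
tcp_rot: [-180.0, 0.0, 86.9]
ft_force: [-0.0, -1.3, 0.2]
finger_gap: 50.2
```

```bash
python3 - <<'E'
from h import *
cv2.imwrite("pics/scene6.png",cv2.resize(snapshot("scene")[120:350,180:480],None,fx=2.5,fy=2.5)[:,:,::-1])
E
```

```text
(no output)
```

View pics/scene6.png

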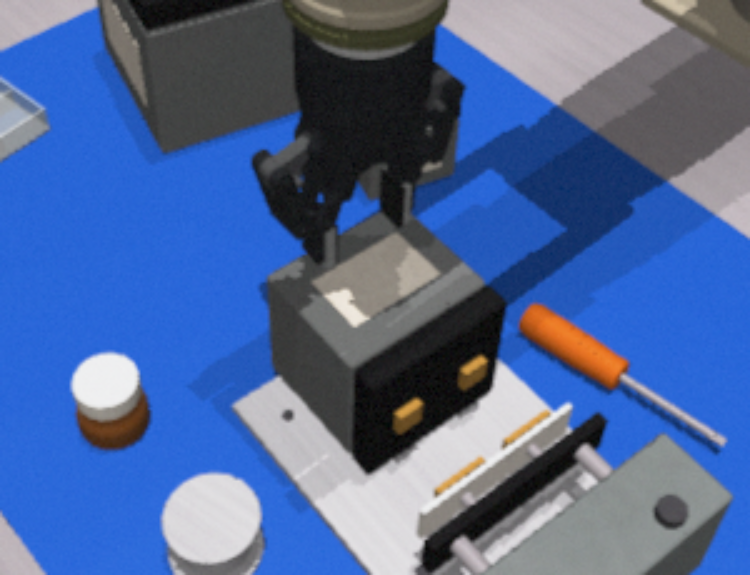

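Call:
step_arm(plan=[{"grip":5,"tx":-1.5,"ty":0,"tz":-0.3,"ax":0,"ay":0,"az":0},{"grip":5,"tx":-2,"ty":0,"tz":0,"ax":0,"ay":0,"az":0},{"grip":5,"tx":-2,"ty":0,"tz":0,"ax":0,"ay":0,"az":0},{"grip":5,"tx":-1.5,"ty":0,"tz":0,"ax":0,"ay":0,"az":0},{"grip":5,"tx":0,"ty":0,"tz":0,"ax":0,"ay":0,"az":0},{"grip":5,"tx":0,"ty":0,"tz":0,"ax":0,"ay":0,"az":0}])

```text
time: 14.42
tool_pos: [589.1, -34.9, 133.8]
tcp_rot: [180.0, -0.0, 86.8]
ft_force: [-0.3, -0.0, 0.0]
finger_gap: 50.1
```

```bash
python3 - <<'E'
from h import *
s=sense();print(s["tool_pos"],s["tcp_rot"])
for n in("wrist","top"):cv2.imwrite(f"pics/{n}7.png",snapshot(n)[:,:,::-1])
E
```

```text
[589.11986159 -34.88028666 133.77765056] [ 1.79992738e+02 -1.00260407e-02  8.68114798e+01]
```

View pics/wrist7.png

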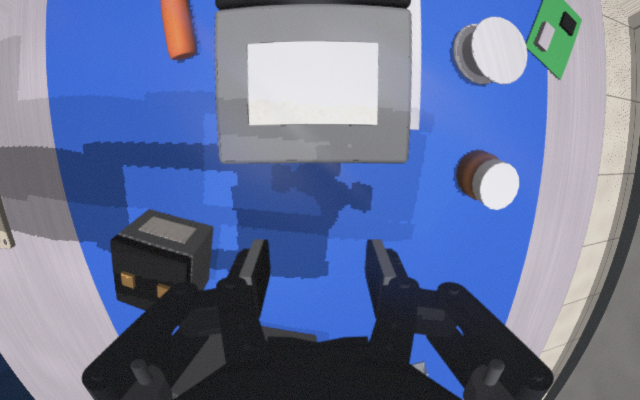

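View pics/top7.png

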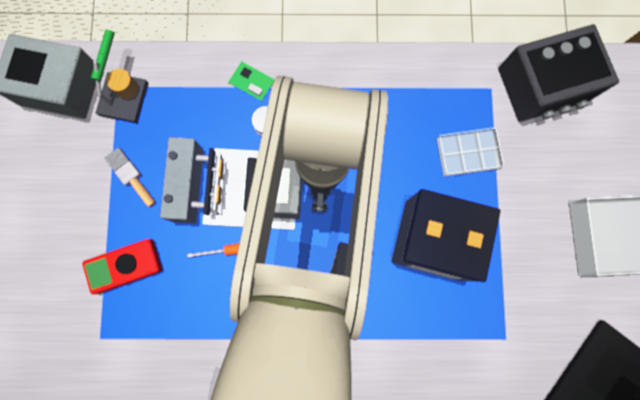

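```bash
cat >> h.py <<'E'
from scipy.spatial.transform import Rotation as Ro
def wray(uv,z,pos,rpy):
    m=cm("wrist");K=m["intrinsics"];T=m["T_tool_cam"]
    d=np.array([uv[0]-K[0,2],uv[1]-K[1,2]]);r=np.hypot(*d);th=r/K[0,0]
    c=np.r_[d/r*np.sin(th),np.cos(th)]
    R=Ro.from_euler("xyz",rpy,degrees=True).as_matrix()
    o=R@T[:3,3]+pos; v=R@T[:3,:3]@c
    return o+v*(z-o[2])/v[2]
E
python3 - <<'E'
from h import *
P=np.array([589.12,-34.88,133.78]);R=[180,0,86.81]
for uv,z in [((218,160),108),((408,161),108),((411,9),108),((218,8),108),((418,128),8),((420,20),8)]:
    w=wray(uv,z,P,R); d=w[:2]-[597.8,15.5]; a=np.radians(86.9)
    print(uv,np.round(w),"bed",np.round([d@[np.cos(a),np.sin(a)],d@[-np.sin(a),np.cos(a)]],1))
E
```

```text
(218, 160) [536.  12. 108.] bed [-6.7 62. ]
(408, 161) [644.   5. 108.] bed [ -7.6 -46.9]
(411, 9) [649.  92. 108.] bed [ 79.5 -46.6]
(218, 8) [543.  99. 108.] bed [80.6 59.6]
(418, 128) [683.  12.   8.] bed [  1.2 -85.4]
(420, 20) [689. 111.   8.] bed [ 99.8 -85.4]
```

Call:
step_arm(plan=[{"grip":5,"tx":0,"ty":0,"tz":2,"ax":0,"ay":0,"az":0},{"grip":5,"tx":0,"ty":0,"tz":2,"ax":0,"ay":0,"az":0},{"grip":5,"tx":0,"ty":0,"tz":2,"ax":0,"ay":0,"az":0},{"grip":5,"tx":0,"ty":0,"tz":1.4,"ax":0,"ay":0,"az":0},{"grip":5,"tx":0.3,"ty":0,"tz":0,"ax":0,"ay":0,"az":0},{"grip":5,"tx":0.3,"ty":0,"tz":0,"ax":0,"ay":0,"az":0},{"grip":5,"tx":0.3,"ty":0,"tz":0,"ax":0,"ay":0,"az":0},{"grip":5,"tx":0.3,"ty":0,"tz":0,"ax":0,"ay":0,"az":0}])

```text
time: 15.18
tool_pos: [591.1, -21.7, 61.4]
tcp_rot: [179.8, 0.0, 86.9]
ft_force: [0.6, 0.3, 0.2]
finger_gap: 50.3
```

Call:
step_arm(plan=[{"grip":5,"tx":0.3,"ty":0,"tz":0,"ax":0,"ay":0,"az":0},{"grip":5,"tx":0.3,"ty":0,"tz":0,"ax":0,"ay":0,"az":0},{"grip":5,"tx":0.2,"ty":0,"tz":0,"ax":0,"ay":0,"az":0},{"grip":5,"tx":0,"ty":0,"tz":0,"ax":0,"ay":0,"az":0}])

```text
time: 15.52
tool_pos: [590.4, -13.7, 60.1]
tcp_rot: [180.0, -0.0, 86.9]
ft_force: [0.5, -0.2, -0.3]
finger_gap: 49.7
```

Call:
step_arm(plan=[{"grip":5,"tx":0.2,"ty":0,"tz":0,"ax":0,"ay":0,"az":0},{"grip":5,"tx":0.2,"ty":0,"tz":0,"ax":0,"ay":0,"az":0},{"grip":5,"tx":0.2,"ty":0,"tz":0,"ax":0,"ay":0,"az":0}])

```text
time: 15.77
tool_pos: [590.5, -8.1, 59.7]
tcp_rot: [-180.0, -0.0, 86.9]
ft_force: [-0.4, -0.0, 0.4]
finger_gap: 50.1
```

Call:
step_arm(plan=[{"grip":5,"tx":0.2,"ty":0,"tz":0,"ax":0,"ay":0,"az":0},{"grip":5,"tx":0.2,"ty":0,"tz":0,"ax":0,"ay":0,"az":0},{"grip":5,"tx":0.2,"ty":0,"tz":0,"ax":0,"ay":0,"az":0}])

```text
time: 16.02
tool_pos: [590.8, -2.7, 59.6]
tcp_rot: [-180.0, 0.0, 86.9]
ft_force: [0.1, -3.7, 0.4]
finger_gap: 49.8
```

Call:
step_arm(plan=[{"grip":5,"tx":0.2,"ty":0,"tz":0,"ax":0,"ay":0,"az":0},{"grip":5,"tx":0.2,"ty":0,"tz":0,"ax":0,"ay":0,"az":0},{"grip":5,"tx":0.2,"ty":0,"tz":0,"ax":0,"ay":0,"az":0},{"grip":5,"tx":0.2,"ty":0,"tz":0,"ax":0,"ay":0,"az":0},{"grip":5,"tx":0.2,"ty":0,"tz":0,"ax":0,"ay":0,"az":0},{"grip":5,"tx":0.2,"ty":0,"tz":0,"ax":0,"ay":0,"az":0}])

```text
time: 16.52
tool_pos: [591.5, 10.0, 59.7]
tcp_rot: [-180.0, 0.0, 86.9]
ft_force: [-0.1, -3.9, 0.1]
finger_gap: 50.1
```

Call:
step_arm(plan=[{"grip":5,"tx":0.2,"ty":0,"tz":0,"ax":0,"ay":0,"az":0},{"grip":5,"tx":0.2,"ty":0,"tz":0,"ax":0,"ay":0,"az":0},{"grip":5,"tx":0.2,"ty":0,"tz":0,"ax":0,"ay":0,"az":0},{"grip":5,"tx":0.2,"ty":0,"tz":0,"ax":0,"ay":0,"az":0},{"grip":5,"tx":0.2,"ty":0,"tz":0,"ax":0,"ay":0,"az":0},{"grip":5,"tx":0.2,"ty":0,"tz":0,"ax":0,"ay":0,"az":0}])

```text
time: 17.02
tool_pos: [592.1, 21.9, 59.6]
tcp_rot: [-180.0, 0.0, 86.9]
ft_force: [0.1, -5.3, -0.7]
finger_gap: 50.0
```

```bash
python3 - <<'E'
from h import *
cv2.imwrite("pics/scene8.png",cv2.resize(snapshot("scene")[170:400,220:520],None,fx=2.5,fy=2.5)[:,:,::-1])
E
```

```text
(no output)
```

View pics/scene8.png

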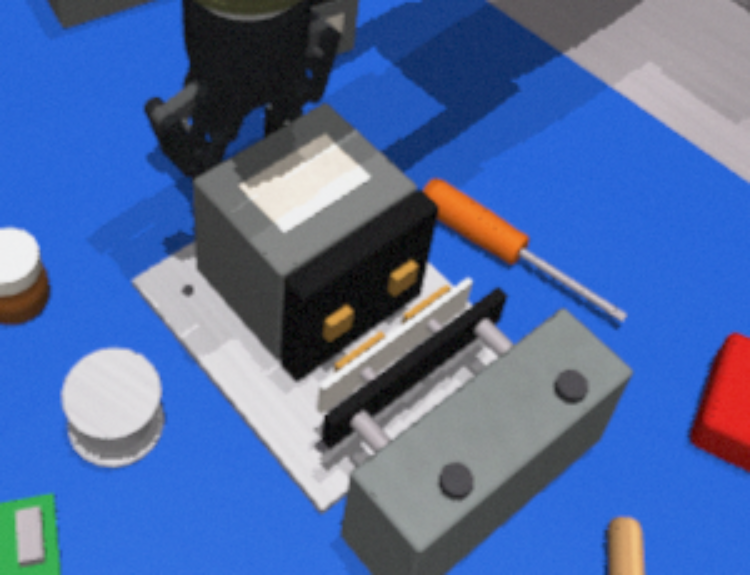

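Call:
step_arm(plan=[{"grip":5,"tx":0.1,"ty":0,"tz":0,"ax":0,"ay":0,"az":0},{"grip":5,"tx":0.1,"ty":0,"tz":0,"ax":0,"ay":0,"az":0},{"grip":5,"tx":0.1,"ty":0,"tz":0,"ax":0,"ay":0,"az":0},{"grip":5,"tx":0.1,"ty":0,"tz":0,"ax":0,"ay":0,"az":0}])

```text
time: 17.4
tool_pos: [592.3, 25.7, 59.7]
tcp_rot: [-180.0, 0.0, 86.9]
ft_force: [-0.3, -2.9, -0.0]
finger_gap: 50.1
```

Call:
step_arm(plan=[{"grip":5,"tx":0.1,"ty":0,"tz":0,"ax":0,"ay":0,"az":0},{"grip":5,"tx":0.1,"ty":0,"tz":0,"ax":0,"ay":0,"az":0},{"grip":5,"tx":0.1,"ty":0,"tz":0,"ax":0,"ay":0,"az":0},{"grip":5,"tx":0.1,"ty":0,"tz":0,"ax":0,"ay":0,"az":0}])

```text
time: 17.73
tool_pos: [592.6, 29.8, 59.7]
tcp_rot: [180.0, 0.0, 86.9]
ft_force: [-0.7, -3.1, -0.2]
finger_gap: 50.0
```

Call:
step_arm(plan=[{"grip":5,"tx":0.1,"ty":0,"tz":0,"ax":0,"ay":0,"az":0},{"grip":5,"tx":0.1,"ty":0,"tz":0,"ax":0,"ay":0,"az":0},{"grip":5,"tx":0.1,"ty":0,"tz":0,"ax":0,"ay":0,"az":0}])

```text
time: 17.98
tool_pos: [592.7, 32.8, 59.7]
tcp_rot: [180.0, 0.0, 86.9]
ft_force: [-0.4, -4.3, 0.4]
finger_gap: 50.3
```

Call:
step_arm(plan=[{"grip":5,"tx":0.1,"ty":0,"tz":0,"ax":0,"ay":0,"az":0},{"grip":5,"tx":0.1,"ty":0,"tz":0,"ax":0,"ay":0,"az":0},{"grip":5,"tx":0.1,"ty":0,"tz":0,"ax":0,"ay":0,"az":0}])

```text
time: 18.23
tool_pos: [592.9, 35.8, 59.7]
tcp_rot: [180.0, 0.0, 86.9]
ft_force: [-0.3, -5.0, -1.0]
finger_gap: 50.2
```

Call:
step_arm(plan=[{"grip":5,"tx":0.1,"ty":0,"tz":0,"ax":0,"ay":0,"az":0},{"grip":5,"tx":0.1,"ty":0,"tz":0,"ax":0,"ay":0,"az":0}])

```text
time: 18.4
tool_pos: [593.0, 37.8, 59.7]
tcp_rot: [180.0, 0.0, 86.9]
ft_force: [-0.1, -4.1, 0.3]
finger_gap: 50.1
```

Call:
step_arm(plan=[{"grip":5,"tx":0.1,"ty":0,"tz":0,"ax":0,"ay":0,"az":0},{"grip":5,"tx":0.1,"ty":0,"tz":0,"ax":0,"ay":0,"az":0}])

```text
time: 18.57
tool_pos: [593.1, 39.8, 59.7]
tcp_rot: [-180.0, 0.0, 86.9]
ft_force: [-0.1, -3.1, 1.0]
finger_gap: 50.0
```

Call:
step_arm(plan=[{"grip":5,"tx":0.1,"ty":0,"tz":0,"ax":0,"ay":0,"az":0},{"grip":5,"tx":0.1,"ty":0,"tz":0,"ax":0,"ay":0,"az":0}])

```text
time: 18.73
tool_pos: [593.2, 41.8, 59.7]
tcp_rot: [-180.0, 0.0, 86.9]
ft_force: [-0.6, -4.2, -0.2]
finger_gap: 49.9
```

Call:
step_arm(plan=[{"grip":5,"tx":0.1,"ty":0,"tz":0,"ax":0,"ay":0,"az":0},{"grip":5,"tx":0.1,"ty":0,"tz":0,"ax":0,"ay":0,"az":0}])

```text
time: 18.9
tool_pos: [593.3, 43.8, 59.7]
tcp_rot: [180.0, 0.0, 86.9]
ft_force: [-0.2, -4.1, 0.5]
finger_gap: 50.1
```

Call:
step_arm(plan=[{"grip":5,"tx":0.1,"ty":0,"tz":0,"ax":0,"ay":0,"az":0},{"grip":5,"tx":0.1,"ty":0,"tz":0,"ax":0,"ay":0,"az":0}])

```text
time: 19.07
tool_pos: [593.4, 45.8, 59.7]
tcp_rot: [-180.0, 0.0, 86.9]
ft_force: [-0.7, -4.6, -1.2]
finger_gap: 49.7
```

```bash
python3 - <<'E'
from h import *
cv2.imwrite("pics/scene9.png",cv2.resize(snapshot("scene")[230:380,300:480],None,fx=4,fy=4,interpolation=cv2.INTER_CUBIC)[:,:,::-1])
E
```

```text
(no output)
```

View pics/scene9.png

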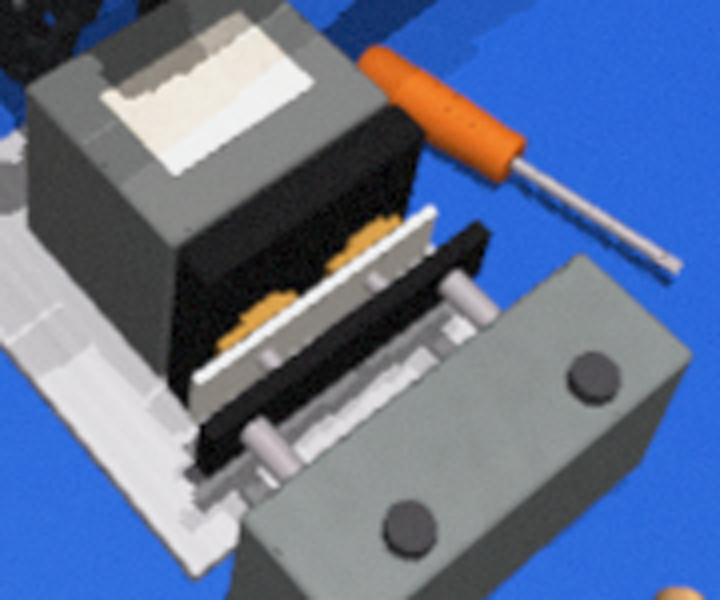

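Very close to the pads now. Continue with 1 mm per row, two rows at a time.

Call:
step_arm(plan=[{"grip":5,"tx":0.1,"ty":0,"tz":0,"ax":0,"ay":0,"az":0},{"grip":5,"tx":0.05,"ty":0,"tz":0,"ax":0,"ay":0,"az":0}])

```text
time: 19.28
tool_pos: [593.5, 46.9, 59.7]
tcp_rot: [-180.0, 0.0, 86.9]
ft_force: [-1.7, -6.8, 2.0]
finger_gap: 50.3
```

Call:
step_arm(plan=[{"grip":5,"tx":0.05,"ty":0,"tz":0,"ax":0,"ay":0,"az":0},{"grip":5,"tx":0.05,"ty":0,"tz":0,"ax":0,"ay":0,"az":0}])

```text
time: 19.45
tool_pos: [593.5, 47.5, 59.7]
tcp_rot: [-180.0, 0.1, 86.9]
ft_force: [-1.3, -7.8, 0.6]
finger_gap: 50.2
```

Call:
step_arm(plan=[{"grip":5,"tx":0.05,"ty":0,"tz":0,"ax":0,"ay":0,"az":0},{"grip":5,"tx":0.05,"ty":0,"tz":0,"ax":0,"ay":0,"az":0}])

```text
time: 19.62
tool_pos: [593.5, 48.2, 59.8]
tcp_rot: [-180.0, 0.1, 86.9]
ft_force: [-1.9, -8.8, 1.7]
finger_gap: 50.1
```

Call:
step_arm(plan=[{"grip":5,"tx":0.05,"ty":0,"tz":0,"ax":0,"ay":0,"az":0},{"grip":5,"tx":0.05,"ty":0,"tz":0,"ax":0,"ay":0,"az":0}])

```text
time: 19.78
tool_pos: [593.6, 49.0, 59.9]
tcp_rot: [-180.0, 0.1, 86.9]
ft_force: [-2.1, -9.6, 1.4]
finger_gap: 49.7
```

Call:
step_arm(plan=[{"grip":5,"tx":0.05,"ty":0,"tz":0,"ax":0,"ay":0,"az":0},{"grip":5,"tx":0.0,"ty":0,"tz":0,"ax":0,"ay":0,"az":0}])

```text
time: 19.95
tool_pos: [593.6, 49.4, 59.9]
tcp_rot: [-180.0, 0.1, 86.9]
ft_force: [-2.0, -10.1, 0.8]
finger_gap: 50.2
```

Call:
step_arm(plan=[{"grip":5,"tx":0.04,"ty":0,"tz":0,"ax":0,"ay":0,"az":0},{"grip":5,"tx":0,"ty":0,"tz":0,"ax":0,"ay":0,"az":0}])

```text
time: 20.12
tool_pos: [593.7, 49.6, 59.9]
tcp_rot: [-180.0, 0.1, 86.9]
ft_force: [-2.7, -11.1, 2.2]
finger_gap: 50.3
```

Call:
step_arm(plan=[{"grip":5,"tx":0,"ty":0,"tz":0,"ax":0,"ay":0,"az":0},{"grip":5,"tx":0,"ty":0,"tz":0,"ax":0,"ay":0,"az":0},{"grip":5,"tx":0,"ty":0,"tz":0,"ax":0,"ay":0,"az":0},{"grip":5,"tx":0,"ty":0,"tz":0,"ax":0,"ay":0,"az":0}])

```text
time: 20.45
tool_pos: [593.6, 49.6, 59.8]
tcp_rot: [-180.0, 0.1, 86.9]
ft_force: [-2.0, -11.4, 1.4]
finger_gap: 49.8
```

Call:
step_arm(plan=[{"grip":5,"tx":0,"ty":0,"tz":0,"ax":0,"ay":0,"az":0},{"grip":5,"tx":0,"ty":0,"tz":0,"ax":0,"ay":0,"az":0},{"grip":5,"tx":0,"ty":0,"tz":0,"ax":0,"ay":0,"az":0}])

```text
time: 20.7
tool_pos: [593.6, 49.6, 59.8]
tcp_rot: [-180.0, 0.1, 86.9]
ft_force: [-1.9, -11.2, 1.6]
finger_gap: 49.9
```

Call:
step_arm(plan=[{"grip":5,"tx":-0.05,"ty":0,"tz":0,"ax":0,"ay":0,"az":0},{"grip":5,"tx":-0.05,"ty":0,"tz":0,"ax":0,"ay":0,"az":0},{"grip":5,"tx":-0.05,"ty":0,"tz":0,"ax":0,"ay":0,"az":0},{"grip":5,"tx":-0.05,"ty":0,"tz":0,"ax":0,"ay":0,"az":0},{"grip":5,"tx":-0.05,"ty":0,"tz":0,"ax":0,"ay":0,"az":0},{"grip":5,"tx":-0.05,"ty":0,"tz":0,"ax":0,"ay":0,"az":0},{"grip":5,"tx":-0.05,"ty":0,"tz":0,"ax":0,"ay":0,"az":0},{"grip":5,"tx":-0.05,"ty":0,"tz":0,"ax":0,"ay":0,"az":0}])

```text
time: 21.37
tool_pos: [593.4, 47.5, 59.7]
tcp_rot: [-180.0, -0.0, 86.9]
ft_force: [-0.9, -0.9, 0.2]
finger_gap: 49.9
```

Call:
step_arm(plan=[{"grip":5,"tx":-0.1,"ty":0,"tz":0,"ax":0,"ay":0,"az":0},{"grip":5,"tx":-0.1,"ty":0,"tz":0,"ax":0,"ay":0,"az":0},{"grip":5,"tx":-0.1,"ty":0,"tz":0,"ax":0,"ay":0,"az":0}])

```text
time: 21.62
tool_pos: [593.4, 44.4, 59.8]
tcp_rot: [180.0, -0.0, 86.9]
ft_force: [0.6, -0.0, -0.5]
finger_gap: 49.9
```

Call:
step_arm(plan=[{"grip":5,"tx":-1,"ty":0,"tz":0,"ax":0,"ay":0,"az":0},{"grip":5,"tx":-2,"ty":0,"tz":0,"ax":0,"ay":0,"az":0},{"grip":5,"tx":-2,"ty":0,"tz":0,"ax":0,"ay":0,"az":0},{"grip":5,"tx":-1,"ty":0,"tz":-2,"ax":0,"ay":0,"az":0},{"grip":5,"tx":0,"ty":0,"tz":-3,"ax":0,"ay":0,"az":0},{"grip":5,"tx":0,"ty":0,"tz":-3,"ax":0,"ay":0,"az":0},{"grip":5,"tx":0,"ty":0,"tz":0,"ax":0,"ay":0,"az":0},{"grip":5,"tx":0,"ty":0,"tz":0,"ax":0,"ay":0,"az":0}])

```text
time: 22.28
tool_pos: [592.0, -16.8, 142.7]
tcp_rot: [179.7, 0.0, 86.9]
ft_force: [-1.1, 0.7, -0.1]
finger_gap: 50.1
```

```bash
python3 - <<'E'
from h import *
s=sense();print(s["time"],s["tool_pos"],s["tcp_rot"],s["ft_force"])
cv2.imwrite("pics/wrist10.png",snapshot("wrist")[:,:,::-1])
cv2.imwrite("pics/scene10.png",cv2.resize(snapshot("scene")[230:380,300:480],None,fx=4,fy=4,interpolation=cv2.INTER_CUBIC)[:,:,::-1])
E
```

```text
22.2833 [592.0305692  -16.75142703 142.67082735] [1.79684866e+02 2.04915580e-02 8.68878464e+01] [-1.13456504  0.69870186 -0.12561084]
```

View pics/wrist10.png

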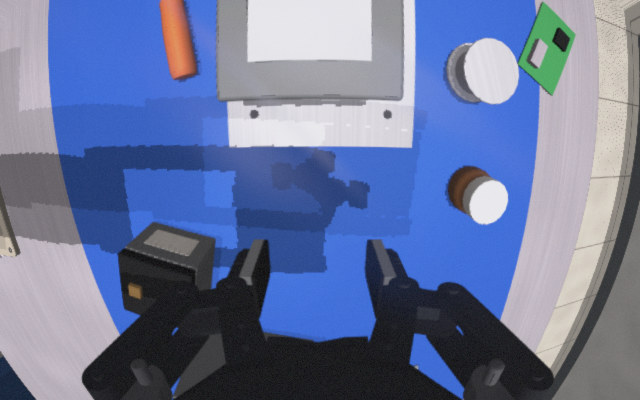

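View pics/scene10.png

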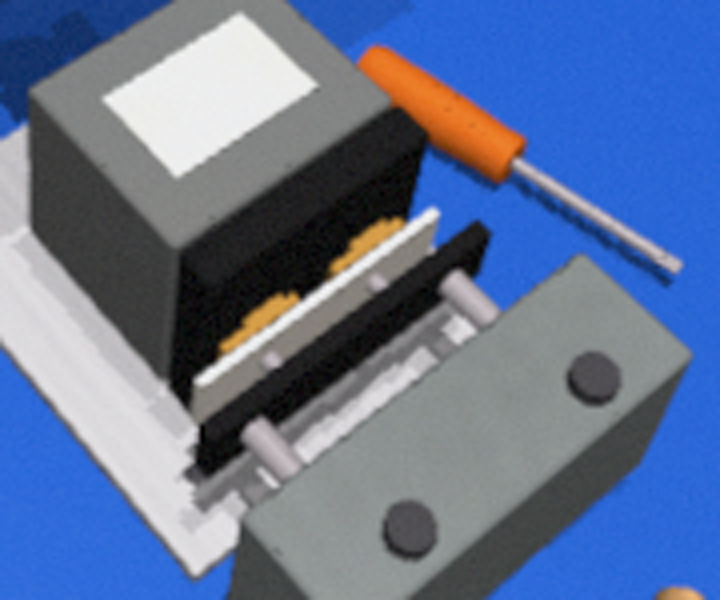

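The wrist view shows the battery lying flat and its underside edge parallel to the bed, from (218,97) to (402,100). The scene view shows both lugs against the pads near (258,325) and (368,245). I'll check its offset and yaw from these pixels before handing in.

```bash
python3 - <<'E'
from h import *
s=sense();P=s["tool_pos"];R=s["tcp_rot"];print(s["time"],s["ft_force"])
a=np.radians(86.9);q=[]
for uv,z in [((218,97),108),((402,100),108),((229,146),8),((412,147),8)]:
    w=wray(uv,z,P,R); d=w[:2]-[597.8,15.5]
    q.append([d@[np.cos(a),np.sin(a)],d@[-np.sin(a),np.cos(a)]]);print(uv,np.round(w),np.round(q[-1],1))
q=np.array(q)
print("rel. y",(q[0,1]+q[1,1]-q[2,1]-q[3,1])/2,"rel. yaw",np.degrees((q[0,0]-q[1,0])/(q[0,1]-q[1,1])-(q[2,0]-q[3,0])/(q[2,1]-q[3,1])))
E
```

```text
22.3833 [ 0.53342956  0.61864136 -0.54038235]
(218, 97) [538.  67. 108.] [47.9 62.2]
(402, 100) [643.  59. 108.] [ 45.7 -42.5]
(229, 146) [512.  22.   8.] [ 2.3 86.4]
(412, 147) [680.  13.   8.] [  1.6 -81.9]
rel. y 7.594325399899489 rel. yaw 0.9684689587575275
```

The battery is 8 mm off the middle line and about 1° off in yaw, both well inside the limits. Handing in.

```bash
python3 - <<'E'
from bench import *
print(hand_in())
E
```

```text
the job is handed in; nothing more can be done
None
```

I handed the job in at about 22 s of the 72 s allowed; the battery lay on the bed with its lugs bearing on the contacts. The hand-in gave no verdict.

**What I did:**
- **Slide to the edge:** I slid the middle-sized battery upright about 37 mm with two spread fingers, at about 5 N. The push rose to about 10 N when its base met the bed's edge.
- **Tip:** I tipped it over the edge along its arc, and it fell flat with its lugs towards the head. The highest push I read was about 21 N in total, just as tipping began. I eased off at once. The readings come only between moves, so a brief higher peak would not show.
- **Press:** I slid it along the bed at about 4 N and felt the contacts near TCP y = 46 mm. I pressed to about 11.3 N total, roughly 7 N on the contacts, and held that for about 0.6 s. The 3.7 mm of spring travel agrees, at about 7.4 N.
- **Release:** I backed off slowly and lifted the hand clear.

**Last checks:**
- The battery lies flat, about 8 mm off the middle line and about 1° off in yaw.
- The lugs look to be against the pads in the last picture. The battery sprang back only about 2 mm on release, so I estimate about 3 N remains on the contacts. I did not measure that directly.
- The hand was clear and read no load.
- In the last pictures I saw no sign that anything else on the bench had moved. I did not measure their positions.
- No check failed or disagreed.

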